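# Find the high land on a carved panel

### The arm

A 6-joint arm with a two-finger parallel gripper is mounted at the origin on the work surface. World frame = base frame: x ahead of the robot, y to its left, z up, the work surface at z = 0. Lengths are in m, angles in rad, forces in N, time in s.
With the tool pointing down it reaches from about 0.35 to 0.975 m from the base axis. Payload 4.9 kg.
Tool frame: the origin (TCP) lies between the finger pads; the fingertips stand 25 mm ahead of it and the grasp point (between the pads) lies 6 mm ahead of it; z points along the fingers, y is the line along which they close (so a half turn about z gives the same grasp; the last joint's range is limited). The gripper opens to 85 mm and grips with 20 to 120 N. Pads are 22 mm wide; open, the fingers measure 114 mm over their backs; the gripper's body (76 mm by 85 mm) begins 54 mm behind the grasp point. The pads swing forward as they close: fully open they stand 13 mm farther back than shut.
Start: joints at [-1.279, 0.053, 1.613, -0, 1.476, -0.119], TCP at [0.25, -0.573, 0.256] pointing down, gripper open.
Joint ranges: [-3.01, 3.01], [-1.01, 2.22], [0.06, 2.58], [-1.02, 4.17], [0.09, 2.62], [-3.14, 3.14]. Speed limits (rad/s): [2.57, 2.57, 3.14, 3.14, 3.14, 3.14].

### API

Orientations are given as a unit quaternion [w, x, y, z].
In Python, from plant import manip gives the robot as it stands.
- The arm moves only by the shell command python3 -m inch 'ROWS'. ROWS is JSON, a list of rows, each a list of 3 entries, a list of its own where there are three numbers: the shift along the tool's x, y, z in m, then the turn, a rotation vector about the tool's x, y, z in rad, then the opening, from 0 (shut) to 1 (fully open). A call has 1 to 8 rows; each row shifts and turns the commanded pose from where the row before left it, along the tool's axes as they then stand; what a row does not reach is not made up. A row lasts 1/10 s, in which the tool goes at most 50 mm and 8.59 degrees, less where a joint would pass 70% of its speed; a pose out of reach is approached as far as the arm can. A call with a gripper value outside its range is refused whole. The fingers move at their own pace and stop on an object; the grip force is fixed at half the most. Time passes only in rows, so rows that do not move let the fingers close. It gives the time, the measured TCP pose, the force, the opening and the grip force at its end, in the units of the state.
- manip.state(): the state, without advancing time (a new reading comes with each control period).
- manip.grab_frame(name): name is "scene" or "top"; returns (picture, depth): 384x512x3 uint8, red, green, blue; 384x512 float32, m along the optical axis (not along the pixel's ray), 0 where there is no reading.
- manip.camera_params(name): a dict with "camera_matrix" (3x3 intrinsics, pixels), "k1" (the pictures are not rectified: a ray, as slopes to the right and down, at radius r is drawn at 1 + k1 r^2 times it, then the intrinsics apply), "rvec" (rotation vector, rad) and "tvec" (3), from world to camera coordinates, as OpenCV has them. Camera axes: x right, y down, z forward; pixel columns grow to the right and rows downward; lengths in m; the calibration is good to about 2 mm. A picture is of the moment at which its call begins. camera_params takes no time and is no camera call.
- manip.job_done(): hands the job in; it is judged then, once.
Trained networks look in the newest picture that a camera, given by its name, has taken for a name from the list of things; names that differ only in an ending like _2 or _b are one class to them, and where a whole thing is asked for, a point or a joint stands for the part that bears it (a point fixed in the world has none). Each returns a list of dicts, best first, with "score" (0 to 1); they miss things now and then, are a little off and sometimes report something else, mostly with a low value. They report only what shows in the picture. A call takes as long as a camera call. They do not tell look-alikes from the thing itself.
- manip.look_for(camera, label): "point" ([x, y, z] in m, in world coordinates, good to about 4 mm: the middle of the surface that is visible of it).
The state is a dict: "time": time; "joint_pos": joint angles; "joint_vel": joint speeds; "joint_efforts": joint torques, N m; "tool_pos": TCP position; "tool_rot": TCP orientation; "contact_force": force on the tool from outside, world axes, zero at the start; "ft_torque": the same for the moment, N m; "gripper_width": opening from 0.0 (shut) to 1.0 (fully open); "grasp_force": force on a finger pad.
Only numpy, scipy, OpenCV 4.12 (cv2) and the standard library are available. Lean on these libraries where they do the work, as an engineer would, in place of code of your own. Each camera call takes 0.05 s, during which the arm holds its last target. There are 200 camera calls.

### The job

Pick up the touch probe that stands on the bench and rest its foot lightly, upright and about centred, on each of the three round lands of the carved panel in turn, from the robot's left to its right, for about half a second each. Then leave the probe standing by itself on the land that stands highest, so that the carver knows which one to pare down.

Things in the scene. Friction and masses are not known exactly. Their poses are not given: they have to be found in the camera images.
- probe: rigid touch probe, loose, 0.2 kg, 120 mm tall, standing upright on the bench: flat round steel foot (26 mm across, 12 mm high), thin steel stem, brass ferrule, and a turned wooden handle, a plain cylinder 28 mm across from 62 to 112 mm above the underside (grip it there). Origin: centre of the foot's underside; z up along the handle.
- land_a: one of three round wooden lands, flat-topped, 40 mm across, 75 mm apart in a straight row on a fixed carved panel (110 x 260 mm). Origin: centre of its top face: 30 to 33 mm above the bench for the two low lands, 48 to 52 mm for the high one; the carving around is lower. z up, y along the row to the robot's left. Which is left, middle or right changes.
- land_b: one of three round wooden lands, flat-topped, 40 mm across, 75 mm apart in a straight row on a fixed carved panel (110 x 260 mm). Origin: centre of its top face: 30 to 33 mm above the bench for the two low lands, 48 to 52 mm for the high one; the carving around is lower. z up, y along the row to the robot's left. Which is left, middle or right changes.
- land_c: one of three round wooden lands, flat-topped, 40 mm across, 75 mm apart in a straight row on a fixed carved panel (110 x 260 mm). Origin: centre of its top face: 30 to 33 mm above the bench for the two low lands, 48 to 52 mm for the high one; the carving around is lower. z up, y along the row to the robot's left. Which is left, middle or right changes.
There are look-alikes about, which are no part of the job. Leave any green, purple or red look-alike of the probe alone.

How it is judged:
On the way, in this order (a step that is already met when the one before it is completed fails the run):
1. the probe's foot rests on the left land, upright and within 15 mm of its centre, for 0.2 s (((contact force between probe and land_a above 0.3 N and horizontal distance between probe and land_a below 0.015 m and angle between probe's own z axis and vertical below 0.2 rad and y of land_a in the frame of land_b above 0.03 m and y of land_a in the frame of land_c above 0.03 m) or (contact force between probe and land_b above 0.3 N and horizontal distance between probe and land_b below 0.015 m and angle between probe's own z axis and vertical below 0.2 rad and y of land_b in the frame of land_a above 0.03 m and y of land_b in the frame of land_c above 0.03 m) or (contact force between probe and land_c above 0.3 N and horizontal distance between probe and land_c below 0.015 m and angle between probe's own z axis and vertical below 0.2 rad and y of land_c in the frame of land_a above 0.03 m and y of land_c in the frame of land_b above 0.03 m))), for 0.2 s.
2. the probe's foot rests on the middle land, upright and within 15 mm of its centre, for 0.2 s (((contact force between probe and land_a above 0.3 N and horizontal distance between probe and land_a below 0.015 m and angle between probe's own z axis and vertical below 0.2 rad and ((y of land_b in the frame of land_a above 0.03 m and y of land_a in the frame of land_c above 0.03 m) or (y of land_c in the frame of land_a above 0.03 m and y of land_a in the frame of land_b above 0.03 m))) or (contact force between probe and land_b above 0.3 N and horizontal distance between probe and land_b below 0.015 m and angle between probe's own z axis and vertical below 0.2 rad and ((y of land_a in the frame of land_b above 0.03 m and y of land_b in the frame of land_c above 0.03 m) or (y of land_c in the frame of land_b above 0.03 m and y of land_b in the frame of land_a above 0.03 m))) or (contact force between probe and land_c above 0.3 N and horizontal distance between probe and land_c below 0.015 m and angle between probe's own z axis and vertical below 0.2 rad and ((y of land_a in the frame of land_c above 0.03 m and y of land_c in the frame of land_b above 0.03 m) or (y of land_b in the frame of land_c above 0.03 m and y of land_c in the frame of land_a above 0.03 m))))), for 0.2 s.
3. the probe's foot rests on the right land, upright and within 15 mm of its centre, for 0.2 s (((contact force between probe and land_a above 0.3 N and horizontal distance between probe and land_a below 0.015 m and angle between probe's own z axis and vertical below 0.2 rad and y of each of land_b, land_c in the frame of land_a above 0.03 m) or (contact force between probe and land_b above 0.3 N and horizontal distance between probe and land_b below 0.015 m and angle between probe's own z axis and vertical below 0.2 rad and y of each of land_a, land_c in the frame of land_b above 0.03 m) or (contact force between probe and land_c above 0.3 N and horizontal distance between probe and land_c below 0.015 m and angle between probe's own z axis and vertical below 0.2 rad and y of each of land_a, land_b in the frame of land_c above 0.03 m))), for 0.2 s.
At the end, for the whole second after the job is handed in: The probe stands by itself, at rest and upright within about 8 degrees, on the highest of the three lands, its foot centred on it within 15 mm (contact force between probe and land_c above 0.3 N and horizontal distance between probe and land_c below 0.015 m and angle between probe's own z axis and vertical below 0.15 rad and linear speed of probe below 0.02 m/s); the robot touches nothing.
It fails at once if the probe is pressed on a land with more than 60 N (contact force between probe and land_a above 60 N or contact force between probe and land_b above 60 N or contact force between probe and land_c above 60 N).
It also fails if it takes over 51 s, if anything falls off the work surface, if the arm or the gripper's body presses on something with over 40 N, if the wrist force passes 120 N, or if a joint passes its speed limit or range.

## Working session

There is one attempt and no reset: what is moved stays moved. The work goes in short steps, Python scripts to look and compute and a shell command to move; the robot and the scene stay as the last step left them, time stands still between calls to the robot, and variables do not carry over. Pictures are saved under pics/ and viewed, at most 10 in all, crops included, and the job is handed in when it is done.

```bash
mkdir -p pics; python3 - <<'E'
from plant import manip
import cv2,numpy as np
ims=[]
for c in("scene","top"):
    p,d=manip.grab_frame(c); np.savez(f"pics/{c}.npz",p=p,d=d)
    cv2.imwrite(f"pics/{c}0.png",p[:,:,::-1])
    for l in("probe","land_a"):
        for r in manip.look_for(c,l): print(c,l,np.round(r["point"],3),round(r["score"],2))
s=manip.state();print({k:np.round(v,3) for k,v in s.items()})
E
```

```text
scene probe [0.521 0.269 0.078] 0.89
scene probe [0.656 0.266 0.082] 0.72
scene probe [0.654 0.331 0.082] 0.57
scene probe [0.584 0.276 0.075] 0.56
scene probe [ 0.635 -0.034  0.05 ] 0.35
scene land_a [ 0.57  -0.164  0.034] 0.85
top probe [0.645 0.334 0.094] 0.91
top probe [0.575 0.278 0.103] 0.8
top probe [0.519 0.264 0.109] 0.67
top land_a [ 0.629 -0.029  0.049] 0.91
top land_a [ 0.568 -0.165  0.031] 0.71
top land_a [ 0.596 -0.092  0.035] 0.65
{'time': np.float64(0.3), 'joint_pos': array([-1.279,  0.053,  1.613,  0.   ,  1.476, -0.119]), 'joint_vel': array([ 0.003, -0.002, -0.005, -0.003, -0.002,  0.   ]), 'joint_efforts': array([ 0.0000e+00, -3.9310e+01, -3.6976e+01, -0.0000e+00,  4.0000e-03,
        0.0000e+00]), 'tool_pos': array([ 0.25 , -0.573,  0.256]), 'tool_rot': array([-0.   ,  0.979,  0.204, -0.   ]), 'contact_force': array([0.792, 0.024, 0.834]), 'ft_torque': array([-0.013, -0.018, -0.013]), 'grasp_force': np.float64(0.0), 'gripper_width': np.float64(1.001)}
```

View pics/scene0.png

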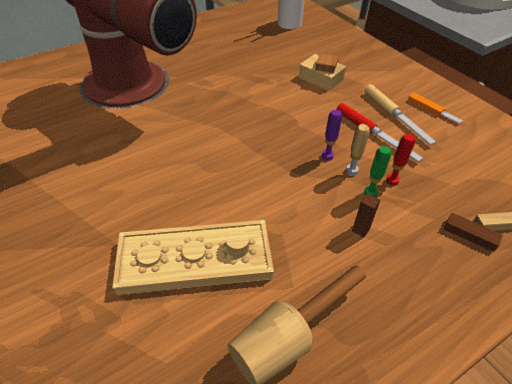

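View pics/top0.png

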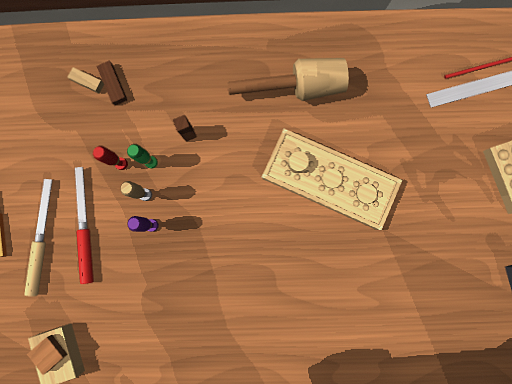

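The scene view shows four probe shapes: purple (332,135), wood with a steel foot (358,150), green (380,170) and red (403,160). There is also a dark block at (367,215). The wooden one is the probe. From above it is at (135,190), and the lands are at (299,160), (331,178) and (367,194). The left one, at (299,160), looks highest.

```bash
cat > h.py <<'E'
import numpy as np,cv2
from plant import manip
def cloud(c,d):
    q=manip.camera_params(c);K=np.array(q["camera_matrix"],float)
    u,v=np.meshgrid(np.arange(512.),np.arange(384.))
    n=cv2.undistortPoints(np.stack([u,v],-1).reshape(-1,1,2),K,np.array([q["k1"],0,0,0.])).reshape(384,512,2)
    P=np.dstack([n,np.ones((384,512))])*d[...,None]
    R=cv2.Rodrigues(np.array(q["rvec"],float))[0]
    W=(P-np.ravel(q["tvec"]))@R
    W[d<=0]=np.nan
    return W
def axis(P,r=.014):
    from scipy.optimize import least_squares
    f=lambda c:np.hypot(P[:,0]-c[0],P[:,1]-c[1])-r
    s=least_squares(f,np.median(P[:,:2],0)+.0,loss="soft_l1",f_scale=.002)
    return s.x,np.median(abs(s.fun))
E
python3 - <<'E'
from h import *
for c in("scene","top"):
    z=np.load(f"pics/{c}.npz");W=cloud(c,z["d"]);q=manip.camera_params(c)
    R=cv2.Rodrigues(np.array(q["rvec"],float))[0]; cam=-R.T@np.ravel(q["tvec"]);print(c,"cam",cam.round(2))
    m=(np.hypot(W[...,0]-.58,W[...,1]-.277)<.028)
    print("top z",np.nanmax(W[m][:,2]))
    P=W[m&(W[...,2]>.064)&(W[...,2]<.11)]
    # start guess: away from the camera
    from scipy.optimize import least_squares
    g=np.median(P[:,:2],0); dr=g-cam[:2]; g=g+.01*dr/np.linalg.norm(dr)
    s=least_squares(lambda a:np.hypot(P[:,0]-a[0],P[:,1]-a[1])-.014,g,loss="soft_l1",f_scale=.002)
    print("probe",len(P),s.x.round(4),np.median(abs(s.fun)))
    T=W[m&(W[...,2]>.114)]; print("cap",len(T),T.mean(0) if len(T) else "")
    for p in((.629,-.029,.05),(.596,-.096,.031),(.568,-.165,.031)):
        mm=(np.hypot(W[...,0]-p[0],W[...,1]-p[1])<.026)&(W[...,2]>p[2]-.006)
        Q=W[mm];zm=np.median(Q[:,2]);Q=Q[abs(Q[:,2]-zm)<.003].astype(np.float32)
        cc,r=cv2.minEnclosingCircle(Q[:,:2]);print("land",len(Q),Q.mean(0).round(4),np.round(cc,4),round(r,4))
p=np.load("pics/scene.npz")["p"]
b=cv2.resize(p[90:250,300:430],None,fx=4,fy=3.7,interpolation=2)[:,:,::-1]
cv2.imwrite("pics/crop1.png",b)
E
```

```text
scene cam [ 0.98 -0.23  0.61]
top z 0.12200921680038791
probe 263 [0.5777 0.2887] 0.0005271184154821262
cap 104 [0.5805479  0.28485172 0.11853516]Traceback (most recent call last):
  File "<stdin>", line 17, in <module>
cv2.error: OpenCV(4.12.0) /io/opencv/modules/imgproc/src/shapedescr.cpp:201: error: (-215:Assertion failed) count >= 0 && (depth == CV_32F || depth == CV_32S) in function 'minEnclosingCircle'
```

```bash
python3 - <<'E'
from h import *
from scipy.optimize import least_squares
for c in("scene","top"):
    z=np.load(f"pics/{c}.npz");W=cloud(c,z["d"]);q=manip.camera_params(c)
    R=cv2.Rodrigues(np.array(q["rvec"],float))[0]; cam=-R.T@np.ravel(q["tvec"])
    m=(np.hypot(W[...,0]-.578,W[...,1]-.285)<.028)
    P=W[m&(W[...,2]>.064)&(W[...,2]<.108)]
    g=np.median(P[:,:2],0); dr=g-cam[:2]; g=g+.01*dr/np.linalg.norm(dr)
    s=least_squares(lambda a:np.hypot(P[:,0]-a[0],P[:,1]-a[1])-.014,g,loss="soft_l1",f_scale=.002)
    T=W[m&(W[...,2]>.114)]
    print(c,"probe",len(P),s.x.round(4),np.median(abs(s.fun)).round(4),"cap",len(T),T.mean(0).round(4) if len(T) else "")
    for p in((.629,-.029,.05),(.596,-.096,.031),(.568,-.165,.031)):
        near=np.hypot(W[...,0]-p[0],W[...,1]-p[1])<.027
        Q=W[near&(abs(W[...,2]-p[2])<.006)]
        print("land",len(Q),Q.mean(0).round(4) if len(Q) else "", np.nanpercentile(W[near][:,2],[2,10,30,50,70,90,98]).round(4))
p=np.load("pics/scene.npz")["p"]
cv2.imwrite("pics/crop1.png",cv2.resize(p[90:250,300:430],None,fx=3.6,fy=3.6,interpolation=2)[:,:,::-1])
t=np.load("pics/top.npz")["p"]
cv2.imwrite("pics/crop2.png",cv2.resize(t[120:240,255:410],None,fx=5,fy=5,interpolation=2)[:,:,::-1])
E
```

```text
scene probe 247 [0.5777 0.2887] 0.0005 cap 104 [0.5805 0.2849 0.1185]
land 405 [ 0.6332 -0.0285  0.0514] [0.0229 0.0245 0.0301 0.0492 0.0517 0.0527 0.0536]
land 535 [ 0.5984 -0.0964  0.0305] [0.0232 0.024  0.0269 0.0306 0.0321 0.033  0.0339]
land 570 [ 0.5696 -0.1653  0.0308] [0.0233 0.0243 0.027  0.0314 0.0324 0.0335 0.0343]
top probe 118 [0.5781 0.2855] 0.0002 cap 153 [0.5772 0.2835 0.1187]
land 325 [ 0.6296 -0.0293  0.0515] [0.022  0.0239 0.0274 0.0503 0.0516 0.0529 0.054 ]
land 436 [ 0.5962 -0.0955  0.0304] [0.0226 0.0237 0.026  0.0302 0.0318 0.0331 0.0342]
land 447 [ 0.5675 -0.1643  0.0307] [0.0224 0.0238 0.0262 0.0306 0.0322 0.0335 0.0347]
```

View pics/crop1.png

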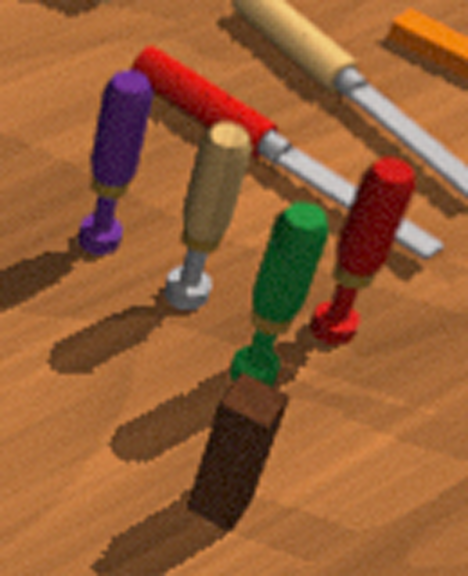

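View pics/crop2.png

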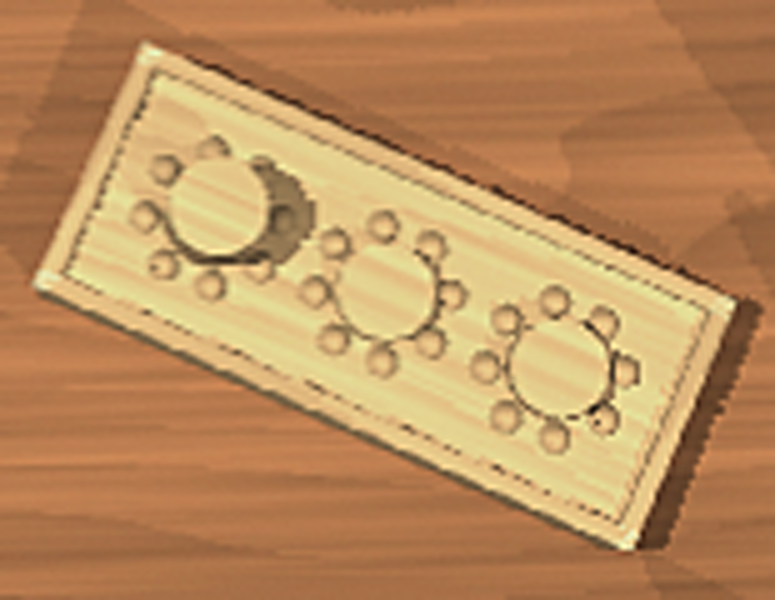

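The close crop confirms the choice: a tan handle on a steel foot, in crop (215,130) to (190,290), with coloured look-alikes about 60–80 mm either side. Top crop: land centres at (220,207), (387,293) and (560,367). The left land is high, at about 51.5 mm.

Positions: the probe is at about (0.578, 0.286). The lands are L (0.631, -0.029), M (0.597, -0.096) and R (0.5685, -0.165), spaced 75 mm as they should be. I'll turn the tool to world axes (x = X, y = -Y, z = -Z) and close along y, clear of the neighbours.

```bash
python3 -m inch '[[[0,0,0],[0,0,0.137],0.7],[[0,0,0],[0,0,0.137],0.7],[[0,0,0],[0,0,0.137],0.7],[[0.017,-0.045,0],[0,0,0],0.7],[[0.017,-0.045,0],[0,0,0],0.7],[[0.017,-0.045,0],[0,0,0],0.7],[[0.017,-0.045,0],[0,0,0],0.7],[[0.017,-0.045,0],[0,0,0],0.7]]'
python3 -m inch '[[[0.017,-0.045,0],[0,0,0],0.7],[[0.017,-0.045,0],[0,0,0],0.7],[[0.017,-0.045,0],[0,0,0],0.7],[[0.017,-0.045,0],[0,0,0],0.7],[[0.017,-0.045,0],[0,0,0],0.7],[[0.017,-0.045,0],[0,0,0],0.7],[[0.017,-0.045,0],[0,0,0],0.7],[[0.017,-0.045,0],[0,0,0],0.7]]'
python3 -m inch '[[[0.017,-0.045,0],[0,0,0],0.7],[[0.017,-0.045,0],[0,0,0],0.7],[[0.017,-0.045,0],[0,0,0],0.7],[[0.017,-0.045,0],[0,0,0],0.7],[[0.017,-0.045,0],[0,0,0],0.7],[[0,0,0],[0,0,0],0.7],[[0,0,0],[0,0,0],0.7]]'
```

```text
time: 1.1
tool_pos: [0.3349, -0.3462, 0.2563]
tool_rot: [0.0, 1.0, -0.0, 0.0]
contact_force: [1.7, 0.1, -0.2]
gripper_width: 0.7
grasp_force: 0.0
time: 1.9
tool_pos: [0.471, 0.014, 0.2567]
tool_rot: [0.0, 1.0, -0.0, 0.001]
contact_force: [1.2, 0.1, -0.5]
gripper_width: 0.702
grasp_force: 0.0
time: 2.6
tool_pos: [0.5556, 0.2378, 0.2557]
tool_rot: [0.0, 1.0, 0.001, -0.001]
contact_force: [-1.5, -1.5, 0.2]
gripper_width: 0.698
grasp_force: 0.0
```

```bash
python3 -m inch '[[[0.011,-0.024,0],[0,0,0],0.7],[[0.011,-0.024,0],[0,0,0],0.7],[[0,0,0.03],[0,0,0],0.7],[[0,0,0.03],[0,0,0],0.7],[[0,0,0.01],[0,0,0],0.7],[[0,0,0],[0,0,0],0.7]]'
python3 - <<'E'
from h import *
p,d=manip.grab_frame("scene");np.savez("pics/s2.npz",p=p,d=d)
cv2.imwrite("pics/crop3.png",cv2.resize(p[30:220,270:450],None,fx=3,fy=3,interpolation=2)[:,:,::-1])
print(manip.state()["tool_pos"])
E
```

```text
time: 3.2
tool_pos: [0.5765, 0.2834, 0.1842]
tool_rot: [0.001, 1.0, -0.001, -0.002]
contact_force: [0.4, -0.4, 0.6]
gripper_width: 0.698
grasp_force: 0.0
[0.57758279 0.28392967 0.18633546]
```

View pics/crop3.png

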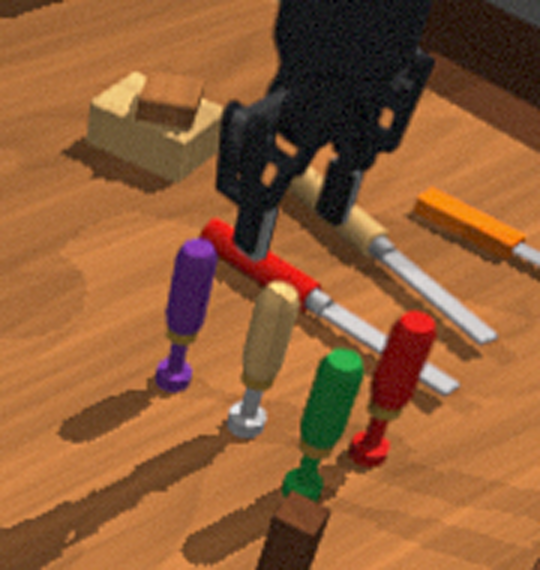

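The crop shows the open fingers, at (255,235) and (340,200), straddling the wooden probe's top at (283,290). Both neighbours are clear, so I'll descend and close.

```bash
python3 -m inch '[[[0,-0.002,0.025],[0,0,0],0.7],[[0,0,0.025],[0,0,0],0.7],[[0,0,0.025],[0,0,0],0.7],[[0,0,0.018],[0,0,0],0.7],[[0,0,0],[0,0,0],0.7],[[0,0,0],[0,0,0],0.7]]'
python3 -m inch '[[[0,0,0],[0,0,0],0.5],[[0,0,0],[0,0,0],0.4],[[0,0,0],[0,0,0],0.2],[[0,0,0],[0,0,0],0.0],[[0,0,0],[0,0,0],0.0],[[0,0,0],[0,0,0],0.0],[[0,0,0],[0,0,0],0.0],[[0,0,0],[0,0,0],0.0]]'
```

```text
time: 3.85
tool_pos: [0.5785, 0.287, 0.0947]
tool_rot: [-0.0, 1.0, -0.0, 0.001]
contact_force: [-0.3, 0.1, -0.0]
gripper_width: 0.698
grasp_force: 0.0
time: 4.65
tool_pos: [0.5789, 0.2872, 0.0952]
tool_rot: [-0.0, 1.0, -0.0, 0.001]
contact_force: [-0.9, -0.9, 6.0]
gripper_width: 0.314
grasp_force: 59.4
```

```bash
python3 -m inch '[[[0,0,-0.02],[0,0,0],0],[[0,0,-0.04],[0,0,0],0],[[0,0,-0.04],[0,0,0],0],[[0,0,-0.04],[0,0,0],0],[[0,0.04,0],[0,0,0],0],[[0.009,0.045,0],[0,0,0],0],[[0.009,0.045,0],[0,0,0],0],[[0.009,0.045,0],[0,0,0],0]]'
python3 -m inch '[[[0.009,0.045,0],[0,0,0],0],[[0.009,0.045,0],[0,0,0],0],[[0.007,0.04,0],[0,0,0],0],[[0,0.01,0],[0,0,0],0],[[0,0,0],[0,0,0],0],[[0,0,0],[0,0,0],0],[[0,0,0],[0,0,0],0]]'
python3 - <<'E'
from h import *
p,d=manip.grab_frame("scene");np.savez("pics/s3.npz",p=p,d=d)
cv2.imwrite("pics/s3.png",p[:,:,::-1])
t=manip.state()["tool_pos"];print(t,manip.state()["contact_force"])
W=cloud("scene",d);m=(np.hypot(W[...,0]-t[0],W[...,1]-t[1])<.03)
for lo,hi in((-.11,-.083),(-.08,-.06),(-.04,-.02)):
    P=W[m&(W[...,2]>t[2]+lo)&(W[...,2]<t[2]+hi)];print(len(P),P.mean(0) if len(P) else"",P[:,2].min() if len(P) else"")
E
```

```text
time: 5.45
tool_pos: [0.6041, 0.1105, 0.2323]
tool_rot: [-0.0, 1.0, 0.0, -0.001]
contact_force: [0.3, 0.4, -1.3]
gripper_width: 0.313
grasp_force: 59.6
time: 6.15
tool_pos: [0.6294, -0.0265, 0.2329]
tool_rot: [-0.0, 1.0, 0.001, -0.0]
contact_force: [0.1, 0.5, -2.4]
gripper_width: 0.31
grasp_force: 59.8
[ 0.62944633 -0.02643274  0.2330908 ] [-0.1493449   0.0194436  -2.66630978]
134 [ 0.63467753 -0.02737652  0.14626356] 0.13799766772718886
73 [ 0.63235223 -0.02691206  0.16300119] 0.153595712735263
151 [ 0.63940213 -0.02793256  0.20476315] 0.19319499424499736
```

View pics/s3.png

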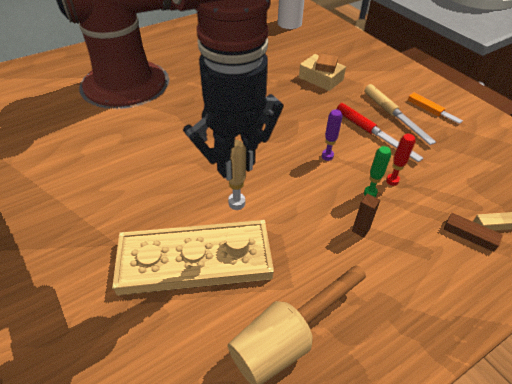

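The view shows the probe held upright with its foot at (236,202), above the left land. The foot's underside is at 0.138 with the TCP at 0.233, an offset of 95 mm. Descending gently.

```bash
python3 -m inch '[[[0.0015,0.003,0.03],[0,0,0],0],[[0,0,0.03],[0,0,0],0],[[0,0,0.015],[0,0,0],0],[[0,0,0.006],[0,0,0],0],[[0,0,0],[0,0,0],0],[[0,0,0],[0,0,0],0]]'
python3 -m inch '[[[0,0,0.002],[0,0,0],0],[[0,0,0.002],[0,0,0],0],[[0,0,0.001],[0,0,0],0],[[0,0,0],[0,0,0],0]]'
```

```text
time: 6.8
tool_pos: [0.6322, -0.0309, 0.154]
tool_rot: [0.0, 1.0, 0.0, 0.001]
contact_force: [0.4, 0.1, -1.6]
gripper_width: 0.309
grasp_force: 59.8
time: 7.2
tool_pos: [0.6311, -0.0311, 0.1473]
tool_rot: [-0.0, 1.0, -0.0, -0.0]
contact_force: [-0.3, 0.3, -2.5]
gripper_width: 0.313
grasp_force: 59.8
```

Free air reads about -2.3 N (the probe's weight). No contact yet, so I'll step down further.

```bash
python3 -m inch '[[[0,0,0.001],[0,0,0],0],[[0,0,0.0005],[0,0,0],0],[[0,0,0],[0,0,0],0],[[0,0,0],[0,0,0],0]]'
```

```text
time: 7.6
tool_pos: [0.6316, -0.0312, 0.1468]
tool_rot: [0.0, 1.0, -0.0, 0.0]
contact_force: [-1.7, 0.1, 4.7]
gripper_width: 0.312
grasp_force: 60.2
```

Contact at about 7 N. I'll hold it for half a second.

```bash
python3 -m inch '[[[0,0,0.0003],[0,0,0],0],[[0,0,0],[0,0,0],0],[[0,0,0],[0,0,0],0],[[0,0,0],[0,0,0],0],[[0,0,0],[0,0,0],0]]'
python3 - <<'E'
from plant import manip
from h import *
p,d=manip.grab_frame("scene");W=cloud("scene",d)
t=manip.state()["tool_pos"];print(t,manip.state()["contact_force"])
m=(np.hypot(W[...,0]-t[0],W[...,1]-t[1])<.02)
P=W[m&(W[...,2]>.066)&(W[...,2]<.09)];print(len(P),P.mean(0))
cv2.imwrite("pics/crop4.png",cv2.resize(p[180:300,110:290],None,fx=4,fy=4,interpolation=2)[:,:,::-1])
E
```

```text
time: 8.1
tool_pos: [0.6316, -0.0312, 0.1468]
tool_rot: [0.0, 1.0, -0.0, 0.001]
contact_force: [-2.4, 0.8, 5.7]
gripper_width: 0.313
grasp_force: 60.5
[ 0.63163104 -0.03112643  0.14679751] [-1.60556547 -0.764809    6.99584749]
61 [ 0.63447983 -0.03151204  0.07744966]
```

View pics/crop4.png

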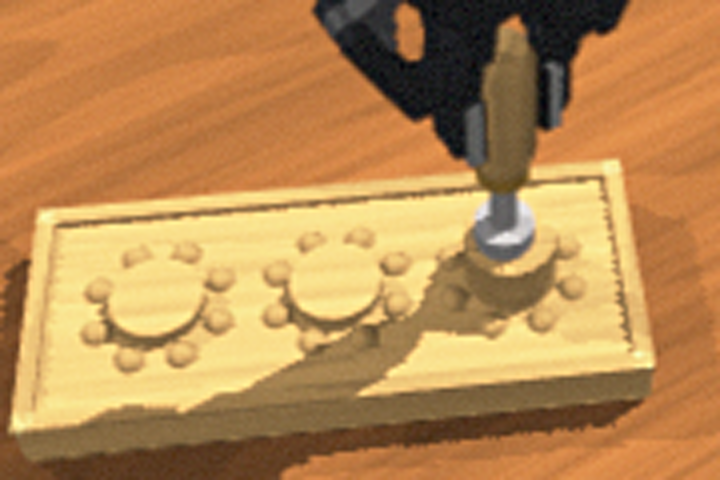

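The foot sits upright on the left land, in crop (503,244) against a land centre of about (511,250). That is within 5 mm, so a shift of about +2 mm in x and y is worth making. Next is the middle land.

```bash
python3 -m inch '[[[0,0,-0.01],[0,0,0],0],[[0,0,-0.015],[0,0,0],0],[[-0.011,0.021,0],[0,0,0],0],[[-0.011,0.021,0],[0,0,0],0],[[-0.011,0.021,0],[0,0,0],0],[[0,0,0.02],[0,0,0],0],[[0,0,0.015],[0,0,0],0],[[0,0,0.003],[0,0,0],0]]'
python3 -m inch '[[[0,0,0.001],[0,0,0],0],[[0,0,0.001],[0,0,0],0],[[0,0,0],[0,0,0],0]]'
```

```text
time: 8.95
tool_pos: [0.5967, -0.0935, 0.1299]
tool_rot: [-0.001, 1.0, -0.0, -0.002]
contact_force: [-0.2, 0.5, -3.1]
gripper_width: 0.316
grasp_force: 59.8
time: 9.25
tool_pos: [0.5988, -0.0939, 0.1312]
tool_rot: [0.0, 1.0, 0.0, 0.001]
contact_force: [0.2, 0.7, -1.8]
gripper_width: 0.312
grasp_force: 59.8
```

```bash
python3 -m inch '[[[0,0,0.001],[0,0,0],0],[[0,0,0.001],[0,0,0],0],[[0,0,0.001],[0,0,0],0],[[0,0,0],[0,0,0],0]]'
python3 -m inch '[[[0,0,0.0005],[0,0,0],0],[[0,0,0.0005],[0,0,0],0],[[0,0,0],[0,0,0],0]]'
```

```text
time: 9.65
tool_pos: [0.5981, -0.094, 0.1274]
tool_rot: [-0.0, 1.0, -0.0, -0.0]
contact_force: [1.3, -1.2, -2.6]
gripper_width: 0.312
grasp_force: 59.8
time: 9.95
tool_pos: [0.5983, -0.0941, 0.127]
tool_rot: [0.0, 1.0, -0.0, 0.0]
contact_force: [-1.0, 0.5, 0.4]
gripper_width: 0.311
grasp_force: 60.1
```

```bash
python3 -m inch '[[[0,0,0.0005],[0,0,0],0],[[0,0,0],[0,0,0],0],[[0,0,0],[0,0,0],0],[[0,0,0],[0,0,0],0],[[0,0,0],[0,0,0],0],[[0,0,0],[0,0,0],0]]'
```

```text
time: 10.55
tool_pos: [0.5985, -0.0941, 0.127]
tool_rot: [0.0, 1.0, -0.0, 0.0]
contact_force: [-2.5, 1.6, 5.8]
gripper_width: 0.307
grasp_force: 60.5
```

The middle land is done, at about 8 N. Now the right land.

```bash
python3 -m inch '[[[0,0,-0.01],[0,0,0],0],[[0,0,-0.015],[0,0,0],0],[[-0.009,0.023,0],[0,0,0],0],[[-0.01,0.023,0],[0,0,0],0],[[-0.009,0.023,0],[0,0,0],0],[[0,0,0.012],[0,0,0],0],[[0,0,0.008],[0,0,0],0],[[0,0,0.001],[0,0,0],0]]'
python3 -m inch '[[[0,0,0.001],[0,0,0],0],[[0,0,0.001],[0,0,0],0],[[0,0,0.0005],[0,0,0],0],[[0,0,0],[0,0,0],0]]'
```

```text
time: 11.35
tool_pos: [0.5693, -0.1621, 0.1282]
tool_rot: [-0.001, 1.0, 0.0, -0.001]
contact_force: [0.3, -0.0, -2.5]
gripper_width: 0.31
grasp_force: 59.9
time: 11.75
tool_pos: [0.5704, -0.1628, 0.1277]
tool_rot: [0.0, 1.0, 0.0, 0.0]
contact_force: [-0.4, -0.2, -1.2]
gripper_width: 0.309
grasp_force: 59.9
```

```bash
python3 -m inch '[[[0,0,0.0005],[0,0,0],0],[[0,0,0.0005],[0,0,0],0],[[0,0,0],[0,0,0],0],[[0,0,0],[0,0,0],0]]'
```

```text
time: 12.15
tool_pos: [0.5705, -0.1631, 0.1274]
tool_rot: [0.0, 1.0, -0.0, 0.0]
contact_force: [0.3, 1.8, 4.1]
gripper_width: 0.311
grasp_force: 60.4
```

In contact. I'll hold, then lift.

```bash
python3 -m inch '[[[0,0,0.0002],[0,0,0],0],[[0,0,0],[0,0,0],0],[[0,0,0],[0,0,0],0],[[0,0,0],[0,0,0],0],[[0,0,0],[0,0,0],0]]'
python3 -m inch '[[[0,0,-0.01],[0,0,0],0],[[0,0,-0.03],[0,0,0],0],[[0.015,-0.034,0],[0,0,0],0],[[0.016,-0.034,0],[0,0,0],0],[[0.015,-0.034,0],[0,0,0],0],[[0.016,-0.0335,0],[0,0,0],0],[[0,0,0],[0,0,0],0],[[0,0,0],[0,0,0],0]]'
python3 -m inch '[[[0,0,0.01],[0,0,0],0],[[0,0,0.006],[0,0,0],0],[[0,0,0.002],[0,0,0],0],[[0,0,0],[0,0,0],0],[[0,0,0],[0,0,0],0]]'
```

```text
time: 12.65
tool_pos: [0.5706, -0.1631, 0.1274]
tool_rot: [0.0, 1.0, -0.0, 0.001]
contact_force: [-1.7, 1.3, 4.9]
gripper_width: 0.312
grasp_force: 60.6
time: 13.45
tool_pos: [0.6321, -0.027, 0.1658]
tool_rot: [0.0, 1.0, 0.001, -0.0]
contact_force: [-0.1, -0.1, -3.3]
gripper_width: 0.312
grasp_force: 60.0
time: 13.95
tool_pos: [0.6321, -0.028, 0.1482]
tool_rot: [-0.0, 1.0, -0.0, 0.0]
contact_force: [0.4, 1.3, -2.0]
gripper_width: 0.309
grasp_force: 60.0
```

```bash
python3 -m inch '[[[0,0,0.0005],[0,0,0],0],[[0,0,0.0005],[0,0,0],0],[[0,0,0.0003],[0,0,0],0],[[0,0,0],[0,0,0],0],[[0,0,0],[0,0,0],0]]'
python3 - <<'E'
from h import *
p,d=manip.grab_frame("scene");print(manip.state()["contact_force"])
cv2.imwrite("pics/crop5.png",cv2.resize(p[180:300,150:290],None,fx=5,fy=5,interpolation=2)[:,:,::-1])
E
```

```text
time: 14.45
tool_pos: [0.6322, -0.0275, 0.147]
tool_rot: [-0.0, 1.0, -0.0, 0.0]
contact_force: [0.4, -0.6, -1.8]
gripper_width: 0.31
grasp_force: 60.0
[-0.00464369 -0.22391554 -2.51080515]
```

View pics/crop5.png

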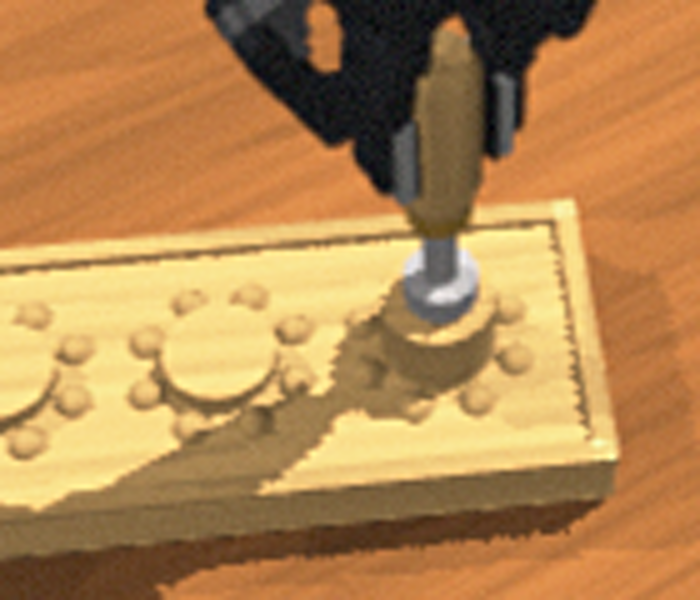

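The foot is laterally centred, at (441,305), and sits about 4 mm to the rear of the land centre. I'll nudge it 4 mm in +x while still clear, then touch down.

```bash
python3 -m inch '[[[0.004,0,-0.002],[0,0,0],0],[[0,0,0],[0,0,0],0],[[0,0,0.001],[0,0,0],0],[[0,0,0.001],[0,0,0],0],[[0,0,0.0005],[0,0,0],0],[[0,0,0],[0,0,0],0],[[0,0,0],[0,0,0],0]]'
```

```text
time: 15.2
tool_pos: [0.6363, -0.0276, 0.1468]
tool_rot: [0.0, 1.0, -0.0, 0.0]
contact_force: [-1.5, -0.7, 1.2]
gripper_width: 0.31
grasp_force: 60.3
```

It's in contact at about 3.5 N. I'll open slowly, then rise.

```bash
python3 -m inch '[[[0,0,0],[0,0,0],0.32],[[0,0,0],[0,0,0],0.35],[[0,0,0],[0,0,0],0.4],[[0,0,0],[0,0,0],0.5],[[0,0,0],[0,0,0],0.6],[[0,0,0],[0,0,0],0.7],[[0,0,0],[0,0,0],0.7],[[0,0,0],[0,0,0],0.7]]'
python3 -m inch '[[[0,0,-0.01],[0,0,0],0.7],[[0,0,-0.02],[0,0,0],0.7],[[0,0,-0.03],[0,0,0],0.7],[[0,0,-0.04],[0,0,0],0.7],[[0,0,-0.04],[0,0,0],0.7],[[-0.04,0,0],[0,0,0],0.7],[[-0.04,0,0],[0,0,0],0.7],[[0,0,0],[0,0,0],0.7]]'
python3 - <<'E'
from h import *
p,d=manip.grab_frame("scene")
cv2.imwrite("pics/crop6.png",cv2.resize(p[140:300,130:300],None,fx=3.7,fy=3.7,interpolation=2)[:,:,::-1])
E
```

```text
time: 16.0
tool_pos: [0.6362, -0.0275, 0.1465]
tool_rot: [0.0, 1.0, -0.0, -0.0]
contact_force: [-0.1, 0.7, -0.5]
gripper_width: 0.699
grasp_force: 0.0
time: 16.8
tool_pos: [0.5526, -0.0271, 0.2864]
tool_rot: [-0.0, 1.0, -0.0, -0.001]
contact_force: [-0.2, -0.4, -0.7]
gripper_width: 0.701
grasp_force: 0.0
```

View pics/crop6.png

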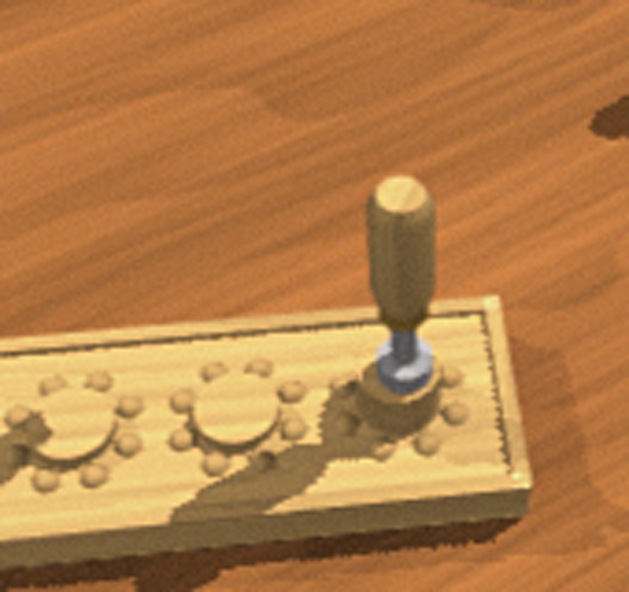

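The picture shows the probe standing upright and about centred on the high left land, foot at (405,370), with the gripper clear. Handing in.

```bash
python3 -c "
from plant import manip
print(manip.job_done())"
```

```text
the job is handed in; nothing more can be done
None
```

I rested the probe on the left, middle and right lands in turn and left it standing upright on the highest one, the left land, then handed in at about 17 s; no verdict came back.

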